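Close the junction box with the cover that fits and send it down the roller track

TASK

Close the open junction box on the bench with the one cover of the three that fits it, its notch over the cable gland, so that it lies flat on the rim all round. Then set the closed box down (do not drop it) on the open upper part of the roller track, upright and with its gland pointing uphill like the box already waiting there, and let it roll down until it stands behind that one. Leave the other two covers and the waiting box as they are.

Things in the scene. Friction and masses are not known exactly. Their poses are not given: they have to be found in the camera images.
- box_base: Open junction box: grey base, 112 (x) x 60 (y) x 50 mm high outside, walls 4.5 mm, 0.22 kg (+-20 %), loose, opening up. Origin: centre of its underside; z up, x along its length to the end with the black cable gland. Flat sides, free to grip across y at any height; closed, it is 63 mm high. Gripped by its cover alone, the base stays behind.
- gland_tip (a point): Outer end of the open box's cable gland, 80 mm from the box's origin along its x, 47 mm above its underside. The gland is a 20 mm thick round stub along x through the end wall, from 43 to 80 mm from the origin; it stands 7 mm above the rim.
- cover_long_notched: The cover that fits: grey plate 108 (x) x 57 (y) x 4 mm, notched at its +x end; on it, mid-way, a raised panel 64 x 34 mm, top 13 mm above the origin (grip it across y, fingertips down to the plate); under it a tapered lip, 8 mm deep, 2.5 mm play in the box. 0.07 kg. Origin: centre of the plate's underside, 8 mm above the bench as it lies, z up. Seated: 50 mm above the box's origin, axes agreeing.
- notch (a point): Middle of the fitting cover's notch, 47 mm from the cover's origin along its x. The notch is 28 mm wide and 14 mm deep and goes over the gland; with the cover the other way round the gland keeps it from going down.
- cover_long_plain: A wrong cover, to be left where it lies: same 108 x 57 mm plate and panel, but without a notch, so the gland would keep it up. Origin and axes as for the fitting cover.
- cover_short_notched: A wrong cover, to be left where it lies: notched, but only 84 mm long (panel 40 mm long), too short for the box. Origin and axes as for the fitting cover.
- lane: Roller lane, fixed: free rollers between side guides, 450 mm long, sloping 11 degrees. Origin: mid-lane at the end stop at the low end, in the plane of the roller tops, 42 mm above the bench; x uphill along the lane, y across, z square to the rollers. Slippery guides, 68 mm apart at the rollers, flare out steeply to 18 mm up and 88 mm over all: keep fingertips above them.
- load_point (a point): Good place for the box's origin when it is set on the lane: mid-lane on the roller tops, 325 mm up the lane (+-25 mm will do). From there a box rolls down by itself in about 2 s.
- rod_end (a point): Mid-lane, 232 mm up the lane, 92 mm above the rollers: here end the two hold-down rods that cover the lower lane, 76 mm above the rollers (wire arches 88 mm high, 98 mm wide carry them). Stay uphill of it.
- box_ahead: A closed box of the same kind, 112 x 60 x 63 mm, one loose piece (0.30 kg), standing on the rollers against the end stop, gland uphill; origin and axes as for the open box. The next box comes to rest against its gland, with its own origin about 192 mm up the lane.
Things that resemble listed ones, but are neither listed nor needed, are in the scene too. What is shaped like the box_base but pink is not meant.

How it is judged (in metres and radians):
On the way:
1. the fitting cover lies seated on the box, the box still standing on the bench (x of cover_long_notched in the frame of box_base between -0.005 and 0.005 m and y of cover_long_notched in the frame of box_base between -0.005 and 0.005 m and z of cover_long_notched in the frame of box_base between 0.048 and 0.0525 m and angle between the z axis of cover_long_notched and the z axis of box_base, either way round below 0.05 rad and angle between the x axis of cover_long_notched and the x axis of box_base, either way round below 0.1 rad and x of notch in the frame of box_base above 0.035 m and height (world z) of box_base below 0.01 m and angle between box_base's own z axis and vertical below 0.1 rad), for 0.3 s.
At the end, for the whole second after the job is handed in: The fitting cover is seated flat on the box (within 5 mm and 0.1 rad, at most 2.5 mm high); the box rests upright on the rollers, gland uphill, its centre 180 to 210 mm up the lane, within 8 mm of the middle and 0.1 rad of straight; the waiting box is at the stop (x of cover_long_notched in the frame of box_base between -0.005 and 0.005 m and y of cover_long_notched in the frame of box_base between -0.005 and 0.005 m and z of cover_long_notched in the frame of box_base between 0.048 and 0.0525 m and angle between the z axis of cover_long_notched and the z axis of box_base, either way round below 0.05 rad and angle between the x axis of cover_long_notched and the x axis of box_base, either way round below 0.1 rad and x of notch in the frame of box_base above 0.035 m and x of box_base in the frame of lane between 0.18 and 0.21 m and y of box_base in the frame of lane between -0.008 and 0.008 m and z of box_base in the frame of lane between -0.005 and 0.005 m and angle between the z axis of box_base and the z axis of lane, either way round below 0.05 rad and angle between the x axis of box_base and the x axis of lane, either way round below 0.1 rad and x of gland_tip in the frame of lane above 0.245 m and linear speed of each of box_base, cover_long_notched below 0.02 m/s and x of box_ahead in the frame of lane below 0.07 m); the robot touches nothing.
It fails at once if one of the other two covers is moved by more than 40 mm (distance of any of cover_long_plain, cover_short_notched from where it was at the start of the episode above 0.04 m).
It fails at once if the waiting box is lifted or pushed more than 25 mm from its place (distance of box_ahead from where it was at the start of the episode above 0.025 m).
It fails at once if the box is dropped: it meets the rollers at over 0.6 m/s, as from 20 mm or more (x of box_base in the frame of lane between 0 and 0.5 m and y of box_base in the frame of lane between -0.06 and 0.06 m and z of box_base in the frame of lane between -0.02 and 0.012 m and linear speed of box_base above 0.6 m/s).
It also fails if it takes over 64 s, if anything falls off the work surface, if the arm or the gripper's body presses on something with over 40 N, if the wrist force passes 120 N, or if a joint passes its speed limit or range.

ROBOT

A 6-joint arm with a two-finger parallel gripper is mounted at the origin on a cart in front of the work surface, level with it; the furniture and walls round the work are solid. World frame = base frame: x ahead of the robot, y to its left, z up, the work surface at z = 0. Lengths are in m, angles in degrees, forces in N, time in s.
With the tool pointing down it reaches from about 0.35 to 0.875 m from the base axis. Payload 4.2 kg.
Tool frame: the origin (TCP) lies at the centre of the arm's flange, where the gripper is bolted on; the fingertips stand 182 mm ahead of it and the grasp point (between the pads) lies 164 mm ahead of it (r.nose_length is the distance from the TCP to the fingertips, in m); z points along the fingers, y is the line along which they close (so a half turn about z gives the same grasp; the last joint's range is limited). The gripper opens to 87 mm and grips with 3 to 60 N. Pads are 19 mm wide; open, the fingers measure 117 mm over their backs; the gripper's body (75 mm by 190 mm) begins 51 mm behind the grasp point.
Start: joints at [-54.912, 22.042, 0.453, 0, -68.411, -14.817], TCP at [0.217, -0.586, 0.405] pointing down, gripper open.
Joint ranges: [-179.83, 179.83], [-69.29, 118.12], [-61.27, 80.66], [-181.25, 117.63], [-171.15, -9.14], [-177.46, 177.46]. Speed limits (degrees/s): [159.86, 159.86, 180, 180, 180, 180].

INTERFACE

Orientations are given as a 3x3 rotation matrix whose columns are the frame's x, y, z axes.
In Python, from station import r, vision gives the robot as it stands. The module is installed in compiled form; this text tells all that it offers.
- The arm moves only by the shell command python3 -m creep 'ROWS'. ROWS is JSON, a list of rows, each a list of 7 numbers: the opening, from -1 (shut) to 1 (fully open), then the shift along the tool's x, y, z in mm, then the turn, a rotation vector about the tool's x, y, z in degrees. A call has 1 to 8 rows; each row is the pose to reach, as a shift and turn from the pose commanded when the call began, along the tool's axes at that moment; what a row does not reach only later rows make up. A row lasts 1/12 s, in which the tool goes at most 41.7 mm and 7.16 degrees, less where a joint would pass 70% of its speed; a pose out of reach is approached as far as the arm can. A call with a gripper value outside its range is refused whole. The fingers move at their own pace and stop on an object; the grip force is fixed at half the most. Time passes only in rows, so rows that repeat a pose let the fingers close. It gives the time, the measured TCP pose, the force, the opening and the grip force at its end, in the units of the state.
- r.sense(): the state, without advancing time (a new reading comes with each control period).
- vision.capture(name): name is "scene" or "top" or "wrist"; returns (picture, depth): 420x560x3 uint8, red, green, blue; 420x560 float32, m along the optical axis (not along the pixel's ray), 0 where there is no reading.
- vision.camera_model(name): a dict with "vertical_fov" (degrees; the focal length in pixels is half the picture's height over the tangent of half this angle, whatever the lens; pixels are square), "cx", "cy" (the principal point, pixels), "extrinsics" (4x4, takes a point from camera to world coordinates); the wrist camera has in their place "mount" (4x4, takes a point from camera to tool coordinates, whose origin is the TCP and whose axes are the flange's). Camera axes: x right, y down, z forward; pixel columns grow to the right and rows downward; lengths in m; the calibration is good to about 2 mm. A picture is of the moment at which its call begins: read the wrist's pose just before it. camera_model takes no time and is no camera call.
- r.finish_job(): hands the job in; it is judged then, once.
Trained networks look in the newest picture that a camera, given by its name, has taken for a name from the list of things; names that differ only in an ending like _2 or _b are one class to them, and where a whole thing is asked for, a point or a joint stands for the part that bears it (a point fixed in the world has none). Each returns a list of dicts, best first, with "conf" (0 to 1); they miss things now and then, are a little off and sometimes report something else, mostly with a low value. They report only what shows in the picture. A call takes as long as a camera call. They do not tell look-alikes from the thing itself.
- vision.find_in(camera, thing): "uv" ([column, row] in pixels, amid what is visible of it).
- vision.cut_out(camera, thing): "region" (420x560 bool, what is visible of it) and "uv" ([column, row] in pixels, amid what is visible of it).
The state is a dict: "time_s": time; "joints": joint angles; "joint_velocities": joint speeds; "effort": joint torques, N m; "tcp_pos": TCP position; "ee_rot": TCP orientation; "wrist_force": force on the tool from outside, world axes, zero at the start; "moment": the same for the moment, N m; "gripper_width": opening from 0.0 (shut) to 1.0 (fully open); "gripper_force": force on a finger pad.
Only numpy, scipy, OpenCV 4.12 (cv2) and the standard library are available. Lean on these libraries where they do the work, as an engineer would, in place of code of your own. Each camera call takes 0.05 s, during which the arm holds its last target. There are 200 camera calls.

## Working session

There is one attempt and no reset: what is moved stays moved. The work goes in short steps, Python scripts to look and compute and a shell command to move; the robot and the scene stay as the last step left them, time stands still between calls to the robot, and variables do not carry over. Pictures are saved under pics/ and viewed, at most 10 in all, crops included, and the job is handed in when it is done.

```bash
mkdir -p pics
cat > h.py <<'E'
import numpy as np, cv2
from station import r, vision
def K(n):
    m=vision.camera_model(n); f=210/np.tan(np.radians(m["vertical_fov"])/2)
    return f,m["cx"],m["cy"]
def ext(n):
    m=vision.camera_model(n)
    if n!="wrist": return np.array(m["extrinsics"])
    s=r.sense(); T=np.eye(4); T[:3,:3]=s["ee_rot"]; T[:3,3]=s["tcp_pos"]
    return T@np.array(m["mount"])
def cloud(n):
    E=ext(n); im,d=vision.capture(n); f,cx,cy=K(n)
    v,u=np.mgrid[:420,:560]
    P=np.stack([(u-cx)*d/f,(v-cy)*d/f,d],-1)@E[:3,:3].T+E[:3,3]
    P[d==0]=np.nan
    return im,P
def save(im,n): cv2.imwrite("pics/"+n+".png",im[:,:,::-1])
E
python3 - <<'E'
from h import *
for n in ["scene","top"]:
    im,P=cloud(n); save(im,n); np.save(n,P)
    print(n,ext(n).round(3).tolist())
    for t in ["box_base","gland_tip","cover_long_notched","notch","cover_long_plain","cover_short_notched","lane","box_ahead"]:
        for o in vision.find_in(n,t)[:4]:
            u,v=np.round(o["uv"]).astype(int); print(t,round(o["conf"],2),u,v,P[v,u].round(3))
E
```

```text
scene [[-0.773, -0.314, 0.551, -0.347], [-0.634, 0.407, -0.658, 1.12], [-0.017, -0.858, -0.513, 0.975], [0.0, 0.0, 0.0, 1.0]]
box_base 0.88 200 322 [0.436 0.559 0.017]
box_base 0.55 273 260 [0.462 0.173 0.01 ]
gland_tip 0.57 273 261 [0.45  0.187 0.019]
gland_tip 0.55 201 322 [0.43  0.56  0.021]
cover_long_notched 0.47 332 227 [ 0.41  -0.152  0.011]
cover_long_notched 0.19 289 195 [ 0.631 -0.143  0.093]
notch 0.55 326 224 [ 0.431 -0.138  0.024]
cover_long_plain 0.95 223 289 [0.484 0.412 0.022]
cover_short_notched 0.7 229 255 [0.598 0.268 0.027]
cover_short_notched 0.65 273 259 [0.469 0.165 0.007]
lane 0.68 289 194 [ 0.632 -0.144  0.097]
box_ahead 0.68 319 181 [ 0.609 -0.343  0.087]
top [[-0.037, -0.979, 0.202, 0.265], [-0.999, 0.036, -0.01, 0.068], [0.002, -0.202, -0.979, 1.521], [0.0, 0.0, 0.0, 1.0]]
box_base 0.97 146 261 [0.424 0.555 0.018]
box_base 0.78 247 250 [0.45  0.195 0.01 ]
gland_tip 0.77 139 261 [0.425 0.581 0.015]
gland_tip 0.63 244 255 [0.433 0.206 0.013]
gland_tip 0.37 345 192 [ 0.633 -0.16   0.085]
cover_long_notched 0.85 346 254 [ 0.421 -0.158  0.024]
cover_long_notched 0.45 344 192 [ 0.654 -0.169  0.005]
notch 0.63 344 253 [ 0.425 -0.151  0.029]
cover_long_plain 0.77 188 243 [0.481 0.404 0.028]
cover_long_plain 0.52 345 255 [ 0.418 -0.155  0.023]
cover_short_notched 0.74 232 211 [0.592 0.245 0.03 ]
lane 0.67 345 192 [ 0.633 -0.16   0.085]
box_ahead 0.66 406 192 [ 0.617 -0.364  0.119]
box_ahead 0.58 347 192 [ 0.631 -0.166  0.094]
box_ahead 0.31 245 254 [0.436 0.202 0.017]
```

Run:
```python
import cv2
a=cv2.imread("pics/top.png")[150:310,110:460]
cv2.imwrite("pics/topc.png",cv2.resize(a,(798,365),interpolation=cv2.INTER_CUBIC))
```

```text
(no output)
```

View pics/topc.png

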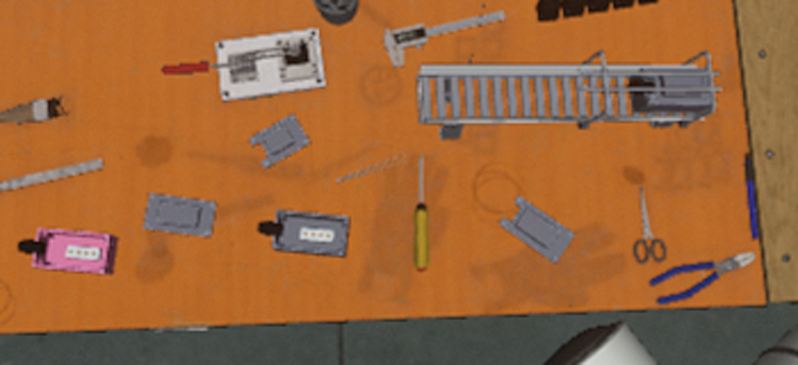

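View pics/scene.png

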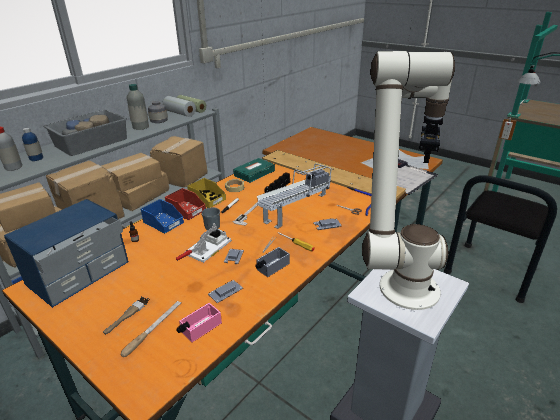

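The pictures show three covers. Top-view pixels: (346,252) long, notched at its upper-left end; (188,243) long, no notch; (232,211) short, notched. They also show two open boxes: grey at (247,250) and pink at (146,261), which is a decoy. The waiting box is at (406,192) on the lane. The gland of the grey box and the uphill direction both point to +y (left). My choice is the cover at (346,252) and the grey box at (247,250). I'll check both from close up with the wrist camera.

```bash
cat >> h.py <<'E'
from scipy.spatial.transform import Rotation as R
def go(p,yaw):
    s=r.sense(); A=np.array(s["ee_rot"]); p0=np.array(s["tcp_pos"])
    c,t=np.cos(np.radians(yaw)),np.sin(np.radians(yaw))
    B=np.array([[c,t,0],[t,-c,0],[0,0,-1.]])
    print("t",s["time_s"],"pos",p0.round(4),"yaw",np.degrees(np.arctan2(A[1,0],A[0,0])).round(2),"j",np.round(s["joints"],1))
    print("shift mm",(A.T@(np.array(p)-p0)*1e3).round(1),"turn",R.from_matrix(A.T@B).as_rotvec(degrees=True).round(2))
E
python3 - <<'E'
from h import *
s=r.sense();print(np.round(s["ee_rot"],3).tolist());print(np.round(vision.camera_model("wrist")["mount"],3).tolist(),K("wrist"),K("top"))
go([0.42,-0.155,0.40],54); go([0.42,-0.155,0.40],54-180)
E
```

```text
[[-0.938, -0.346, 0.0], [-0.346, 0.938, -0.0], [-0.0, -0.0, -1.0]]
[[0.001, -0.954, -0.3, 0.082], [1.0, 0.001, 0.001, -0.001], [-0.001, -0.3, 0.954, 0.019], [0.0, 0.0, 0.0, 1.0]] (np.float64(369.8509822408328), 276.03422626135057, 209.1228203615534) (np.float64(421.0520436556755), 285.0956429619998, 214.10766629922995)
t 0.9 pos [ 0.2166 -0.5862  0.4048] yaw -159.73 j [-54.9  22.    0.5  -0.  -68.4 -14.8]
shift mm [-340.2  334.     4.8] turn [  0.     0.   146.27]
t 0.9 pos [ 0.2166 -0.5862  0.4048] yaw -159.73 j [-54.9  22.    0.5  -0.  -68.4 -14.8]
shift mm [-340.2  334.     4.8] turn [ -0.     0.   -33.73]
```

```bash
python3 -m creep '[[1,-220,216,0,0,0,-33.7],[1,-220,216,0,0,0,-33.7],[1,-220,216,0,0,0,-33.7],[1,-220,216,0,0,0,-33.7],[1,-220,216,0,0,0,-33.7],[1,-220,216,0,0,0,-33.7],[1,-220,216,0,0,0,-33.7],[1,-220,216,0,0,0,-33.7]]'; python3 -c "
from h import *
go([0.42,-0.155,0.40],-126)"
```

```text
time_s: 1.57
tcp_pos: [0.3489, -0.3042, 0.4052]
ee_rot: [[-0.586, -0.811, 0.001], [-0.811, 0.586, 0.0], [-0.001, -0.001, -1.0]]
wrist_force: [0.7, 0.6, 0.2]
gripper_width: 1.002
gripper_force: 0.0
t 1.5667 pos [ 0.3489 -0.3042  0.4052] yaw -125.84 j [-20.9   6.  -21.2  -0.  -62.7 -14.9]
shift mm [-162.6   29.7    5.4] turn [-0.06  0.06  0.16]
```

```bash
python3 -m creep '[[1,-162,30,0,0,0,0],[1,-162,30,0,0,0,0],[1,-162,30,0,0,0,0],[1,-162,30,0,0,0,0],[1,-162,30,0,0,0,0],[1,-162,30,0,0,0,0]]' >/dev/null
python3 - <<'E'
from h import *
im,P=cloud("wrist"); np.save("w1",P); save(im,"w1")
for t in ["cover_long_notched","notch"]:
    for o in vision.find_in("wrist",t)[:3]:
        u,v=np.round(o["uv"]).astype(int); print(t,round(o["conf"],2),u,v,P[v,u].round(4))
for o in vision.cut_out("wrist","cover_long_notched")[:2]:
    m=o["region"]; Q=P[m]; Q=Q[np.isfinite(Q[:,0])]; print(o["conf"],m.sum(),np.median(Q,0).round(4),np.percentile(Q[:,2],[5,50,95]).round(4))
E
```

```text
cover_long_notched 0.72 262 178 [ 0.4309 -0.1674  0.0262]
notch 0.55 263 182 [ 0.4323 -0.1637  0.0273]
0.63 5244 [ 0.4334 -0.1645  0.0142] [0.0122 0.0142 0.0271]
```

View pics/w1.png

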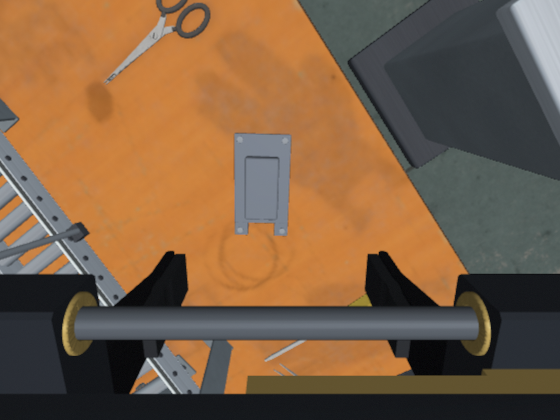

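The close view confirms it: a long plate about 102 px by 57 px at (262,184), with the notch at its lower end (262,230) and a 64 px panel. This is the fitting cover. Next I'll fit its pose.

```bash
cat >> h.py <<'E'
def rect(P,c,rad,z0,z1):
    Q=P.reshape(-1,3); Q=Q[np.isfinite(Q[:,0])]
    Q=Q[(np.hypot(Q[:,0]-c[0],Q[:,1]-c[1])<rad)&(Q[:,2]>z0)&(Q[:,2]<z1)]
    (cx,cy),(w,h),a=cv2.minAreaRect((Q[:,:2]*1000).astype(np.float32))
    if w<h: a+=90; w,h=h,w
    print("n",len(Q),"c",round(cx,1),round(cy,1),"size",round(w,1),round(h,1),"yaw",round(a%180,2),"z",np.median(Q[:,2]).round(4))
E
python3 - <<'E'
from h import *
P=np.load("w1.npy")
c=(.433,-.165)
rect(P,c,.07,.008,.04); rect(P,c,.07,.021,.04); rect(P,c,.07,.0235,.04);rect(P,c,.12,-.01,.004)
E
```

```text
n 5223 c 438.3 -157.9 size 108.0 56.6 yaw 52.5 z 0.0142
n 2087 c 438.4 -158.0 size 64.0 33.6 yaw 52.77 z 0.0263
n 2069 c 438.4 -158.0 size 63.8 33.6 yaw 52.86 z 0.0263
n 34551 c 433.0 -165.1 size 239.5 239.5 yaw 82.99 z 0.0012
```

```bash
python3 -c "
from h import *
go([0.4384,-0.158,0.197],-127.3)"
```

```text
t 2.2667 pos [ 0.4186 -0.1597  0.4047] yaw -126.13 j [  0.    4.5 -23.    0.  -62.5 -36.2]
shift mm [-13.1 -15.1 207.7] turn [ 0.01 -0.01  1.17]
```

```bash
python3 -m creep '[[1,-13,-15,40,0,0,1.2],[1,-13,-15,80,0,0,1.2],[1,-13,-15,120,0,0,1.2],[1,-13,-15,150,0,0,1.2],[1,-13,-15,180,0,0,1.2],[1,-13,-15,195,0,0,1.2],[1,-13,-15,195,0,0,1.2],[1,-13,-15,195,0,0,1.2]]'; python3 -c "
from h import *
go([0.4384,-0.158,0.197],-127.3)"
```

```text
time_s: 2.93
tcp_pos: [0.4387, -0.1582, 0.2094]
ee_rot: [[-0.606, -0.795, -0.002], [-0.795, 0.606, -0.0], [0.001, 0.001, -1.0]]
wrist_force: [0.4, -0.4, 0.5]
gripper_width: 1.001
gripper_force: 0.0
t 2.9333 pos [ 0.4387 -0.1582  0.2094] yaw -127.33 j [  0.2  21.5 -35.2   0.  -33.4 -37.6]
shift mm [ 0.   0.3 12.4] turn [ 0.07 -0.08 -0.03]
```

```bash
python3 -m creep '[[1,0,0,6,0,0,0],[1,0,0,12,0,0,0],[1,0,0,12,0,0,0],[-0.6,0,0,12,0,0,0],[-0.6,0,0,12,0,0,0],[-0.6,0,0,12,0,0,0],[-0.6,0,0,12,0,0,0],[-0.6,0,0,12,0,0,0]]';python3 -m creep '[[-0.6,0,0,0,0,0,0],[-0.6,0,0,0,0,0,0],[-0.6,0,0,0,0,0,0]]'
```

```text
time_s: 3.6
tcp_pos: [0.439, -0.157, 0.198]
ee_rot: [[-0.605, -0.796, 0.001], [-0.796, 0.605, -0.0], [-0.0, -0.0, -1.0]]
wrist_force: [-0.1, -0.4, -0.3]
gripper_width: 0.703
gripper_force: 0.0
time_s: 3.85
tcp_pos: [0.4389, -0.157, 0.1978]
ee_rot: [[-0.605, -0.796, 0.0], [-0.796, 0.605, 0.0], [-0.0, -0.0, -1.0]]
wrist_force: [0.4, 0.4, 0.6]
gripper_width: 0.478
gripper_force: 0.0
```

```bash
python3 -m creep '[[-1,0,0,0,0,0,0],[-1,0,0,0,0,0,0],[-1,0,0,0,0,0,0],[-1,0,0,0,0,0,0],[-1,0,0,-40,0,0,0],[-1,0,0,-80,0,0,0],[-1,0,0,-120,0,0,0],[-1,0,0,-120,0,0,0]]'; python3 -c "
from h import *
go([0.36,0.18,0.35],-88)"
```

```text
time_s: 4.52
tcp_pos: [0.4413, -0.1574, 0.3252]
ee_rot: [[-0.603, -0.797, 0.016], [-0.798, 0.603, -0.002], [-0.008, -0.014, -1.0]]
wrist_force: [1.3, -0.1, -0.3]
gripper_width: 0.384
gripper_force: 30.0
t 4.5167 pos [ 0.4413 -0.1574  0.3252] yaw -127.1 j [  0.4  11.3 -27.8   0.2 -50.1 -37.6]
shift mm [-220.2  268.   -26.9] turn [ -0.92   0.14 -39.1 ]
```

```bash
python3 -c "
from h import *
go([0.445,0.28,0.40],-88)"; python3 -m creep '[[-1,0,0,-75,0,0,0],[-1,-40,20,-75,0,0,-7],[-1,-70,45,-75,0,0,-14],[-1,-100,70,-75,0,0,-21],[-1,-130,95,-75,0,0,-28],[-1,-160,120,-75,0,0,-35],[-1,-190,140,-75,0,0,-39],[-1,-220,160,-75,0,0,-39]]';  python3 -c "
from h import *
go([0.445,0.28,0.40],-88)"
```

```text
t 4.5167 pos [ 0.4413 -0.1574  0.3252] yaw -127.1 j [  0.4  11.3 -27.8   0.2 -50.1 -37.6]
shift mm [-351.6  259.8  -75.8] turn [ -0.92   0.14 -39.1 ]
time_s: 5.18
tcp_pos: [0.4438, 0.1168, 0.3927]
ee_rot: [[0.034, -0.999, 0.0], [-0.999, -0.034, 0.0], [-0.0, -0.0, -1.0]]
wrist_force: [1.6, -0.6, 0.4]
gripper_width: 0.383
gripper_force: 30.0
t 5.1833 pos [0.4438 0.1168 0.3927] yaw -88.04 j [ 35.1   6.3 -22.8  -0.  -60.9 -33.2]
shift mm [-163.1   -6.8   -7.2] turn [-0.02  0.03 -0.04]
```

```bash
python3 -m creep '[[-1,-40,0,0,0,0,0],[-1,-80,0,0,0,0,0],[-1,-120,0,0,0,0,0],[-1,-150,0,0,0,0,0],[-1,-160,0,0,0,0,0],[-1,-160,0,0,0,0,0],[-1,-160,0,0,0,0,0]]'|grep pos
python3 - <<'E'
from h import *
im,P=cloud("wrist"); np.save("w2",P); save(im,"w2")
for t in ["box_base","gland_tip","cover_long_notched"]:
    for o in vision.find_in("wrist",t)[:3]:
        u,v=np.round(o["uv"]).astype(int); print(t,round(o["conf"],2),u,v,P[v,u].round(4))
c=(.445,.185)
for z0,z1 in ((.03,.08),(.035,.0525),(.04,.0525),(.054,.08),(.046,.053)): rect(P,c,.1,z0,z1)
np.save("w2im",im)
E
```

```text
tcp_pos: [0.4394, 0.2748, 0.392]
box_base 0.65 279 373 [0.4284 0.5064 0.0143]
box_base 0.57 275 90 [0.4433 0.1885 0.0194]
gland_tip 0.89 278 92 [0.4405 0.1902 0.0197]
gland_tip 0.68 279 372 [0.4283 0.5071 0.0118]
cover_long_notched 0.92 276 221 [0.4409 0.2442 0.2209]
n 2926 c 442.5 194.7 size 109.0 60.1 yaw 82.62 z 0.0505
n 2577 c 442.5 194.7 size 109.0 60.1 yaw 82.62 z 0.0505
n 2365 c 442.5 194.7 size 109.0 60.1 yaw 82.62 z 0.0506
n 100 c 449.0 240.6 size 16.4 5.2 yaw 2.2 z 0.0567
n 1950 c 442.5 194.7 size 109.0 60.1 yaw 82.62 z 0.0509
```

View pics/w2.png

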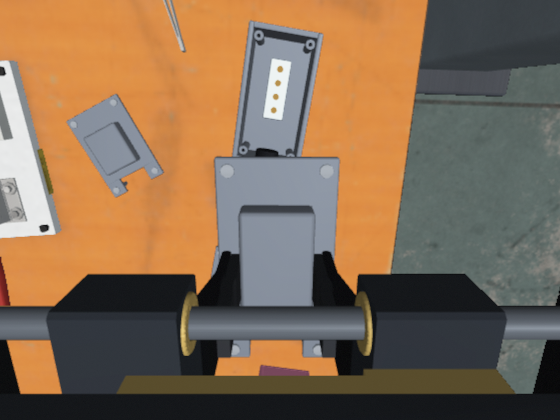

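```bash
python3 -m creep '[[-1,-30,-12,0,0,0,5],[-1,-58,-23,0,0,0,9.4],[-1,-58,-23,0,0,0,9.4],[-1,-58,-23,0,0,0,9.4],[-1,-58,-23,0,0,0,9.4],[-1,-58,-23,0,0,0,9.4]]'|grep -E "pos|rot"
python3 - <<'E'
from h import *
im,P=cloud("wrist"); np.save("w3",P); save(im,"w3")
c=(.4425,.195)
for z0,z1 in ((.03,.054),(.046,.054),(.054,.07)): rect(P,c,.1,z0,z1)
s=r.sense(); A=np.array(s["ee_rot"]); Q=(P-s["tcp_pos"])@A
go([.4425,.195,.4],-97.4)
m=(Q[...,2]>.15)&(Q[...,2]<.2)&(abs(Q[...,1])<.04)&(Q[...,0]>-.02); q=Q[m]
print("cover in tool: x",np.percentile(q[:,0],[1,50,98,99.5,100]).round(4),"y",np.percentile(q[q[:,0]>.025][:,1],[0,.5,99.5,100]).round(4),"z",np.percentile(q[q[:,0]>.035][:,2],[5,50,95]).round(4))
k=q[q[:,0]>.02]; 
for lo,hi in((-.028,-.02),(-.01,.01),(.02,.028)):
    w=k[(k[:,1]>lo)&(k[:,1]<hi)]; print(w[:,0].max().round(4),np.median(w[w[:,0]>.036][:,2]).round(4))
E
```

```text
tcp_pos: [0.4607, 0.3323, 0.3928]
ee_rot: [[-0.133, -0.991, -0.0], [-0.991, 0.133, -0.0], [0.0, 0.0, -1.0]]
n 1959 c 446.8 226.8 size 98.1 60.2 yaw 82.36 z 0.0506
n 1565 c 447.0 228.0 size 95.8 60.1 yaw 82.53 z 0.0509
n 810 c 451.0 257.4 size 35.9 17.5 yaw 82.29 z 0.057
t 6.5167 pos [0.4607 0.3323 0.393 ] yaw -97.67 j [ 52.1  17.   -8.8  -0.  -64.2 -59.8]
shift mm [138.5  -0.3  -7. ] turn [ 0.   -0.   -0.27]
cover in tool: x [-0.0107  0.0254  0.055   0.0558  0.056 ] y [-0.0291 -0.0286  0.0275  0.0281] z [0.1834 0.1847 0.1858]
0.056 0.1845
0.056 0.1847
0.056 0.1846
```

```bash
python3 -c "
from h import *
go([.4425,.1978,.27],-97.55)"
```

```text
t 6.5167 pos [0.4607 0.3323 0.393 ] yaw -97.67 j [ 52.1  17.   -8.8  -0.  -64.2 -59.8]
shift mm [1.358e+02 1.000e-01 1.230e+02] turn [ 0.   -0.   -0.12]
```

```bash
python3 -m creep '[[-1,40,0,20,0,0,0],[-1,75,0,40,0,0,0],[-1,105,0,60,0,0,-0.1],[-1,125,0,85,0,0,-0.1],[-1,136,0,105,0,0,-0.1],[-1,136,0,118,0,0,-0.1],[-1,136,0,118,0,0,-0.1],[-1,136,0,118,0,0,-0.1]]'; python3 -c "
from h import *
go([.4425,.1978,.252],-97.55)"
```

```text
time_s: 7.18
tcp_pos: [0.4428, 0.1983, 0.2751]
ee_rot: [[-0.131, -0.991, 0.0], [-0.991, 0.131, -0.0], [0.0, -0.0, -1.0]]
wrist_force: [0.4, 0.5, -0.1]
gripper_width: 0.385
gripper_force: 30.0
t 7.1833 pos [0.4428 0.1983 0.2751] yaw -97.54 j [ 43.4  16.8 -28.9   0.  -44.3 -50.9]
shift mm [ 0.5  0.3 23.1] turn [-0.01 -0.02  0.01]
```

```bash
python3 -m creep '[[-1,0.4,0.3,8,0,0,0],[-1,0.4,0.3,16,0,0,0],[-1,0.4,0.3,22,0,0,0],[-1,0.4,0.3,25,0,0,0],[-1,0.4,0.3,28,0,0,0],[-1,0.4,0.3,30,0,0,0],[-1,0.4,0.3,30,0,0,0]]'; python3 -c "
from h import *
go([.4425,.1978,.2398],-97.55)"
```

```text
time_s: 7.77
tcp_pos: [0.4424, 0.1984, 0.2443]
ee_rot: [[-0.131, -0.991, -0.001], [-0.991, 0.131, -0.001], [0.001, 0.001, -1.0]]
wrist_force: [0.2, -0.3, 0.0]
gripper_width: 0.391
gripper_force: 30.0
t 7.7667 pos [0.4424 0.1984 0.2443] yaw -97.52 j [ 43.4  19.5 -30.8  -0.  -39.7 -50.9]
shift mm [ 0.6 -0.2  4.5] turn [ 0.03 -0.03  0.03]
```

```bash
python3 -m creep '[[-1,0,0,1.5,0,0,0],[-1,0,0,3,0,0,0],[-1,0,0,4,0,0,0],[-1,0,0,4.5,0,0,0],[-1,0,0,4.5,0,0,0]]'
```

```text
time_s: 8.18
tcp_pos: [0.4424, 0.1983, 0.2402]
ee_rot: [[-0.131, -0.991, -0.0], [-0.991, 0.131, -0.0], [0.0, 0.0, -1.0]]
wrist_force: [-0.4, 0.3, -0.3]
gripper_width: 0.389
gripper_force: 30.0
```

```bash
python3 -m creep '[[-1,0,0,0.7,0,0,0],[-1,0,0,1.2,0,0,0],[-1,0,0,1.2,0,0,0]]' | grep -E "pos|force"; python3 -m creep '[[-0.1,0,0,0,0,0,0],[0.1,0,0,0,0,0,0],[0.3,0,0,0,0,0,0],[0.3,0,0,0,0,0,0],[0.3,0,0,-20,0,0,0],[0.6,0,0,-60,0,0,0],[1,0,0,-100,0,0,0],[1,0,0,-140,0,0,0]]'
```

```text
tcp_pos: [0.4425, 0.1984, 0.2396]
wrist_force: [-2.1, -0.4, 3.7]
gripper_force: 30.0
time_s: 9.1
tcp_pos: [0.4422, 0.1981, 0.3804]
ee_rot: [[-0.131, -0.991, -0.001], [-0.991, 0.131, -0.001], [0.001, 0.001, -1.0]]
wrist_force: [0.4, 1.1, 0.1]
gripper_width: 0.792
gripper_force: 0.0
```

Contact was at the expected height. Now I'll check the seating from above and measure the lane with the top camera.

Run:
```python
from h import *
im,P=cloud("wrist"); save(im[60:330,130:430],"w4"); np.save("w4",P)
c=(.4427,.196)
for z0,z1 in ((.02,.08),(.046,.059),(.0615,.08)): rect(P,c,.08,z0,z1)
Q=P.reshape(-1,3);Q=Q[np.isfinite(Q[:,0])]
a=np.radians(82.45);d=(Q[:,:2]-c)@np.array([[np.cos(a),-np.sin(a)],[np.sin(a),np.cos(a)]])
for x in(-.045,0.035,-.02):
  for y in(-.024,.024): 
    m=(abs(d[:,0]-x)<.004)&(abs(d[:,1]-y)<.003);print(x,y,m.sum(),np.median(Q[m,2]).round(4))
m=(abs(d[:,0])<.028)&(abs(d[:,1])<.014);print("panel",np.median(Q[m,2]).round(4))
Pt=np.load("top.npy"); 
print("bench top cam",np.nanmedian(Pt[270:285,290:310,2]))
```

```text
n 9353 c 444.1 207.6 size 135.8 60.0 yaw 82.6 z 0.0558
n 5975 c 444.1 207.8 size 135.3 60.0 yaw 82.6 z 0.0551
n 3088 c 442.6 196.5 size 63.7 34.1 yaw 82.56 z 0.0681
-0.045 -0.024 74 0.0556
-0.045 0.024 65 0.0558
0.035 -0.024 54 0.0552
0.035 0.024 59 0.0552
-0.02 -0.024 332 0.3036
-0.02 0.024 794 0.2985
panel 0.2983
bench top cam 0.000368599724574481
```

View pics/w4.png

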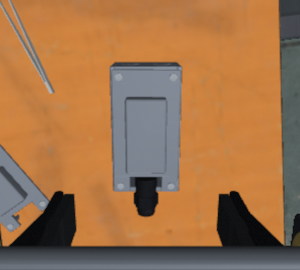

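The crop shows the cover sitting inside the box rim, with its notch around the gland at (145,195). The four corners are level at 55.5 mm, where about 54 is expected (camera bias about 1.2 mm). It is seated. Next I'll look at the lane.

```bash
python3 -c "
from h import *
go([.63,-.14,.45],-90)"; python3 -m creep '[[1,20,-10,-70,0,0,-3],[1,60,-35,-70,0,0,-7],[1,100,-58,-70,0,0,-7.5],[1,135,-80,-70,0,0,-7.5],[1,170,-102,-70,0,0,-7.5],[1,205,-124,-70,0,0,-7.5],[1,240,-146,-70,0,0,-7.5],[1,275,-168,-70,0,0,-7.5]]' | grep pos; python3 -c "
from h import *
go([.63,-.14,.45],-90)"
```

```text
t 9.15 pos [0.4441 0.1992 0.3894] yaw -97.39 j [ 43.4   9.1 -20.1   0.3 -60.  -50.9]
shift mm [ 311.9 -228.8  -60.6] turn [-0.79  0.49 -7.39]
tcp_pos: [0.5636, -0.0769, 0.4487]
t 9.8167 pos [ 0.5636 -0.0769  0.4487] yaw -90.03 j [  8.5  15.   -3.5  -0.  -71.6  -8.6]
shift mm [ 63.  -66.4  -1.3] turn [-0.01  0.01 -0.03]
```

```bash
python3 -m creep '[[1,28,-30,0,0,0,0],[1,56,-59,0,0,0,0],[1,63,-66,0,0,0,0],[1,63,-66,0,0,0,0],[1,63,-66,0,0,0,0],[1,63,-66,0,0,0,0]]' | grep pos
python3 - <<'E'
from h import *
im,P=cloud("wrist"); save(im,"w5"); np.save("w5",P); np.save("w5im",im)
Q=P.reshape(-1,3);Q=Q[np.isfinite(Q[:,0])]
for o in vision.cut_out("wrist","lane")[:1]:
    m=o["region"]; q=P[m]; print(o["conf"],m.sum(),np.nanmin(q,0).round(3),np.nanmax(q,0).round(3))
m=(abs(Q[:,0]-.63)<.06)&(Q[:,2]>.03)&(Q[:,2]<.25); q=Q[m]
for y in np.arange(-.42,.1,.02):
    w=q[abs(q[:,1]-y)<.006]
    if len(w)>20: print(round(y,2),len(w),"x",np.percentile(w[:,0],[1,50,99]).round(4),"z",np.percentile(w[:,2],[5,50,80,99]).round(4))
E
```

```text
tcp_pos: [0.6286, -0.1372, 0.4488]
0.64 26306 [ 0.564 -0.303 -0.001] [0.716 0.135 0.182]
-0.3 425 x [0.5976 0.6372 0.6771] z [0.0541 0.0666 0.0678 0.0821]
-0.28 1157 x [0.5927 0.6372 0.6808] z [0.0668 0.0724 0.0876 0.1554]
-0.26 698 x [0.593  0.6319 0.6796] z [0.0737 0.0915 0.1575 0.1594]
-0.24 1337 x [0.5888 0.6391 0.6832] z [0.0741 0.0956 0.1598 0.1633]
-0.22 1009 x [0.5918 0.6373 0.6794] z [0.0732 0.0936 0.1723 0.1783]
-0.2 735 x [0.5915 0.6382 0.6789] z [0.0772 0.0889 0.0999 0.1053]
-0.18 856 x [0.5912 0.6387 0.6784] z [0.0829 0.0886 0.1024 0.1091]
-0.16 962 x [0.5901 0.6365 0.6778] z [0.0873 0.0929 0.1054 0.113 ]
-0.14 1088 x [0.5897 0.6355 0.6772] z [0.092  0.097  0.108  0.1167]
-0.12 1199 x [0.5896 0.6356 0.6767] z [0.0975 0.101  0.1103 0.1205]
-0.1 1335 x [0.5898 0.6337 0.6762] z [0.099  0.1051 0.1126 0.1244]
-0.08 1250 x [0.5892 0.6318 0.6761] z [0.1028 0.1094 0.1164 0.1281]
-0.06 1188 x [0.5887 0.6347 0.6815] z [0.106  0.1137 0.1244 0.2374]
-0.04 1016 x [0.5882 0.6318 0.675 ] z [0.1058 0.1172 0.1259 0.1355]
-0.02 41 x [0.5939 0.665  0.668 ] z [0.0562 0.1011 0.1064 0.1163]
0.0 168 x [0.5864 0.6304 0.6749] z [0.132  0.1409 0.143  0.145 ]
0.02 301 x [0.5873 0.6408 0.6742] z [0.1191 0.1263 0.1384 0.1461]
```

View pics/w5.png

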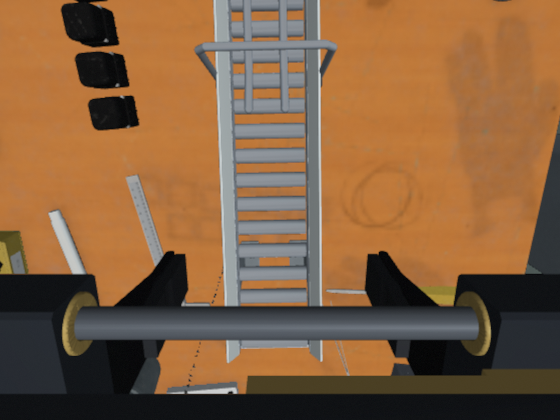

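Run:
```python
from h import *
P=np.load("w5.npy")
Q=P.reshape(-1,3);Q=Q[np.isfinite(Q[:,0])]
u=np.array([-.0205,1]);u/=np.hypot(*u)
a=np.radians(11)
# lane frame guess with y0=-.42
x0=.6330-.0205*(-.424+.10); O=np.array([x0,-.424,.042])
X=np.r_[u*np.cos(a),np.sin(a)];Y=np.cross([-X[2]*u[0],-X[2]*u[1],np.cos(a)],X);Z=np.cross(X,Y)
L=(Q-O)@np.c_[X,Y,Z]
w=L[(abs(L[:,1])<.03)&(L[:,2]>.06)&(L[:,2]<.11)]; print("rod max x",np.percentile(w[:,0],[95,99,100]).round(4),"z",np.percentile(w[:,2],[10,50,90]).round(4))
w=L[(abs(abs(L[:,1])-.040)<.006)&(L[:,2]>.01)&(L[:,2]<.03)]; print("guide x max",np.percentile(w[:,0],[99,99.8,100]).round(4))
b=(abs(L[:,1])<.025)&(L[:,0]>.24)&(L[:,0]<.39)&(abs(L[:,2])<.012);w=L[b]
for s in np.arange(.24,.39,.03):
    k=w[abs(w[:,0]-s-.015)<.015]; print(round(s,2),np.percentile(k[:,2],[50,80,90,97]).round(4))
for s in np.arange(.2,.44,.04):
    k=L[(abs(L[:,0]-s)<.01)&(L[:,2]>.013)&(L[:,2]<.024)]; print(round(s,2),"y",k[:,1].min().round(4),k[:,1].max().round(4))
go([.4425,.1957,.40],-97.45)
```

```text
rod max x [0.2328 0.2367 0.238 ] z [0.0811 0.0857 0.0915]
guide x max [0.4497 0.4525 0.4537]
0.24 [-0.0007  0.0004  0.0008  0.0013]
0.27 [-0.0007  0.0003  0.0008  0.0013]
0.3 [-0.0007  0.0003  0.0008  0.0014]
0.33 [-0.0005  0.0005  0.0009  0.0013]
0.36 [-0.0007  0.0005  0.0009  0.0014]Traceback (most recent call last):
  File "<stdin>", line 14, in <module>
    return _quantile_unchecked(
        a, q, axis, out, overwrite_input, method, keepdims, weights)
    return _ureduce(a,
                    func=_quantile_ureduce_func,
    ...<5 lines>...
                    overwrite_input=overwrite_input,
                    method=method)
    r = func(a, **kwargs)
    result = _quantile(arr,
                       quantiles=q,
    ...<2 lines>...
                       out=out,
                       weights=wgt)
    slices_having_nans = np.isnan(arr[-1, ...])
                                  ~~~^^^^^^^^^
IndexError: index -1 is out of bounds for axis 0 with size 0
```

```bash
cat >> h.py <<'E'
# lane frame (measured)
u=np.array([-.0205,1]);u/=np.hypot(*u); al=np.radians(11)
LO=np.array([.6330-.0205*(-.323),-.423,.042])
LX=np.r_[u*np.cos(al),np.sin(al)]; LZ=np.r_[-u*np.sin(al),np.cos(al)]; LY=np.cross(LZ,LX)
def golane(s,h,grip,dy=0.):   # box origin s up lane, h above rollers; tcp is grip above box underside
    p=LO+LX*s+LY*dy+LZ*(h+grip); B=np.c_[-LX,LY,-LZ]
    st=r.sense(); A=np.array(st["ee_rot"]); p0=np.array(st["tcp_pos"])
    print("t",st["time_s"],"pos",p0.round(4),"target",p.round(4))
    print("shift mm",(A.T@(p-p0)*1e3).round(1),"turn",R.from_matrix(A.T@B).as_rotvec(degrees=True).round(2))
E
python3 - <<'E'
from h import *
print(np.linalg.det(np.c_[-LX,LY,-LZ]))
go([.4425,.1957,.40],-97.45)
E
```

```text
1.0000000000000002
t 10.4167 pos [ 0.6284 -0.1368  0.4497] yaw -89.94 j [  2.1  22.4   7.5  -0.  -75.   -2. ]
shift mm [-332.7  185.6   49.6] turn [-0.04  0.01  7.51]
```

```bash
python3 -m creep '[[1,-35,20,5,0,0,2],[1,-70,39,10,0,0,7.5],[1,-105,58,15,0,0,7.5],[1,-140,78,20,0,0,7.5],[1,-175,97,25,0,0,7.5],[1,-210,117,30,0,0,7.5],[1,-245,137,35,0,0,7.5],[1,-280,156,42,0,0,7.5]]' | grep pos; python3 -c "
from h import *
go([.4425,.1957,.210],-97.45)"
```

```text
tcp_pos: [0.4708, 0.1438, 0.4081]
t 11.0833 pos [0.4708 0.1438 0.4081] yaw -97.43 j [ 35.9   8.8 -17.4   0.  -63.6 -43.4]
shift mm [-47.4  35.3 198.2] turn [-0.13  0.11  0.02]
```

```bash
python3 -m creep '[[1,-24,18,15,0,0,0],[1,-47,35,30,0,0,0],[1,-47,35,65,0,0,0],[1,-47,35,100,0,0,0],[1,-47,35,110,0,0,0],[1,-47,35,110,0,0,0],[1,-47,35,110,0,0,0]]' | grep pos; python3 -c "
from h import *
go([.4425,.1957,.210],-97.45)"
```

```text
tcp_pos: [0.4443, 0.1938, 0.2977]
t 11.6667 pos [0.4443 0.1938 0.2977] yaw -97.42 j [ 42.8  15.  -27.4   0.  -47.6 -50.3]
shift mm [-1.6  2.1 87.7] turn [-0.04  0.01  0.03]
```

```bash
python3 -m creep '[[1,-1.6,2,25,0,0,0],[1,-1.6,2,50,0,0,0],[1,-1.6,2,75,0,0,0],[1,-1.6,2,88,0,0,0],[1,-1.6,2,88,0,0,0],[1,-1.6,2,88,0,0,0],[-1,-1.6,2,88,0,0,0],[-1,-1.6,2,88,0,0,0]]' | grep -E "pos|force";  python3 -m creep '[[-1,0,0,0,0,0,0],[-1,0,0,0,0,0,0],[-1,0,0,0,0,0,0],[-1,0,0,0,0,0,0],[-1,0,0,0,0,0,0]]'
```

```text
tcp_pos: [0.4436, 0.1957, 0.2109]
wrist_force: [0.0, -0.5, -0.2]
gripper_force: 0.0
time_s: 12.75
tcp_pos: [0.4429, 0.1952, 0.2095]
ee_rot: [[-0.131, -0.991, 0.0], [-0.991, 0.131, 0.0], [-0.0, -0.0, -1.0]]
wrist_force: [-2.9, 0.2, 5.5]
gripper_width: 0.686
gripper_force: 30.0
```

```bash
python3 -m creep '[[-1,0,0,-15,0,0,0],[-1,0,0,-45,0,0,0],[-1,0,0,-80,0,0,0],[-1,0,0,-115,0,0,0],[-1,0,0,-150,0,0,0],[-1,0,0,-180,0,0,0],[-1,0,0,-180,0,0,0],[-1,0,0,-180,0,0,0]]'; python3 -c "
from h import *
golane(.33,.08,.2095)"
```

```text
time_s: 13.42
tcp_pos: [0.4427, 0.195, 0.3898]
ee_rot: [[-0.132, -0.991, 0.002], [-0.991, 0.132, 0.003], [-0.003, -0.001, -1.0]]
wrist_force: [-0.9, -0.1, -3.6]
gripper_width: 0.682
gripper_force: 30.0
t 13.4167 pos [0.4427 0.195  0.3898] target [ 0.6341 -0.1544  0.3891]
shift mm [ 3.212e+02 -2.356e+02  1.000e-01] turn [ -0.93 -10.83  -8.7 ]
```

```bash
python3 -m creep '[[-1,15,-10,-15,0,0,0],[-1,40,-28,-30,0,0,-2],[-1,68,-49,-30,0,0,-4],[-1,98,-71,-30,0,0,-6],[-1,128,-94,-30,0,0,-8.5],[-1,158,-116,-30,0,0,-8.5],[-1,185,-136,-30,0,0,-8.5],[-1,205,-150,-30,0,0,-8.5]]'; python3 -c "
from h import *
golane(.33,.06,.2095)"
```

```text
time_s: 14.08
tcp_pos: [0.5655, -0.0301, 0.4154]
ee_rot: [[0.015, -1.0, -0.006], [-1.0, -0.015, -0.001], [0.001, 0.006, -1.0]]
wrist_force: [0.2, 1.1, -2.9]
gripper_width: 0.684
gripper_force: 30.0
t 14.0833 pos [ 0.5655 -0.0301  0.4154] target [ 0.634  -0.1505  0.3695]
shift mm [121.4 -67.   45.5] turn [  0.32 -11.03  -0.36]
```

```bash
python3 -m creep '[[-1,25,-14,0,0,-2,0],[-1,50,-28,0,0,-5,0],[-1,75,-42,0,0,-8,0],[-1,100,-56,5,0,-11,-0.4],[-1,118,-65,12,0,-11,-0.4],[-1,121,-66,20,0,-11,-0.4],[-1,121,-66,20,0,-11,-0.4],[-1,121,-66,20,0,-11,-0.4]]' |grep pos; python3 -m creep '[[-1,0,0,0,0,0,0],[-1,0,0,0,0,0,0]]' >/dev/null
python3 - <<'E'
from h import *
golane(.33,.0,.2095)
im,P=cloud("wrist"); save(im,"w6"); np.save("w6",P)
E
```

```text
tcp_pos: [0.6325, -0.1474, 0.3956]
t 14.9167 pos [ 0.6326 -0.1465  0.3993] target [ 0.6338 -0.1391  0.3106]
shift mm [ 9.7 -1.3 88.4] turn [0.01 0.   0.29]
```

View pics/w6.png

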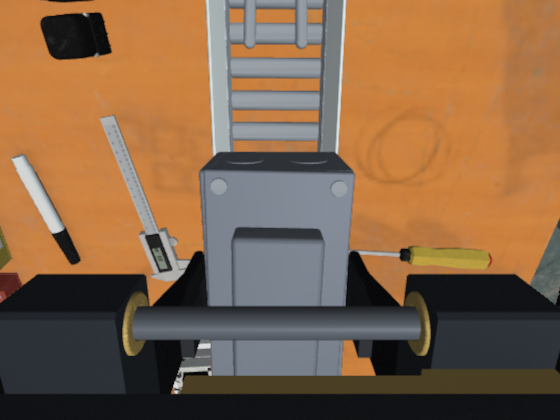

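The closed box is held straight and centred over the upper lane (columns 203–350, lane 210–342). The cover is still flat, and the rod ends at row 45 are well downhill. Now I'll lower it.

```bash
python3 -m creep '[[-1,5,-1,20,0,0,0.3],[-1,9.7,-1.3,40,0,0,0.3],[-1,9.7,-1.3,55,0,0,0.3],[-1,9.7,-1.3,68,0,0,0.3],[-1,9.7,-1.3,75,0,0,0.3],[-1,9.7,-1.3,75,0,0,0.3],[-1,9.7,-1.3,75,0,0,0.3],[-1,9.7,-1.3,75,0,0,0.3]]' |grep -E "pos|wrist"; python3 -c "
from h import *
golane(.33,.0,.2095)"
```

```text
tcp_pos: [0.6345, -0.1426, 0.3251]
wrist_force: [-0.4, -1.5, -2.0]
t 15.6333 pos [ 0.6345 -0.1426  0.3251] target [ 0.6338 -0.1391  0.3106]
shift mm [-0.7  0.6 14.9] turn [-0.14 -0.04 -0.04]
```

```bash
python3 -m creep '[[-1,-0.7,0.6,4,0,0,0],[-1,-0.7,0.6,7,0,0,0],[-1,-0.7,0.6,9,0,0,0],[-1,-0.7,0.6,11,0,0,0],[-1,-0.7,0.6,12,0,0,0],[-1,-0.7,0.6,12,0,0,0],[-1,-0.7,0.6,12,0,0,0]]' |grep -E "pos|wrist"; python3 -c "
from h import *
golane(.33,.0,.2095)"
```

```text
tcp_pos: [0.6335, -0.1399, 0.3118]
wrist_force: [0.4, -0.6, -2.7]
t 16.2167 pos [ 0.6335 -0.1399  0.3118] target [ 0.6338 -0.1391  0.3106]
shift mm [-0.5 -0.3  1.3] turn [ 0.01 -0.   -0.11]
```

Still hanging (−2.7 N), so I'll creep down until the rollers take the load.

```bash
python3 -m creep '[[-1,0,0,0.7,0,0,0],[-1,0,0,1.4,0,0,0],[-1,0,0,1.4,0,0,0],[-1,0,0,1.4,0,0,0]]' |grep -E "pos|wrist"; python3 -m creep '[[-1,0,0,2,0,0,0],[-1,0,0,2,0,0,0],[-1,0,0,2,0,0,0]]' |grep -E "pos|wrist"
```

```text
tcp_pos: [0.6334, -0.1395, 0.3105]
wrist_force: [-0.1, -0.0, -3.6]
tcp_pos: [0.6335, -0.1395, 0.3101]
wrist_force: [-1.7, -2.5, 4.8]
```

```bash
python3 -m creep '[[0.5,0,0,0,0,0,0],[0.6,0,0,0,0,0,0],[0.8,0,0,0,0,0,0],[1,0,0,0,0,0,0],[1,0,0,0,0,0,0],[1,0,0,0,0,0,0],[1,0,0,0,0,0,0],[1,0,0,0,0,0,0]]'; python3 -m creep '[[1,0,0,0,0,0,0],[1,0,0,0,0,0,0],[1,0,0,0,0,0,0],[1,0,0,0,0,0,0],[1,0,0,0,0,0,0],[1,0,0,0,0,0,0],[1,0,0,0,0,0,0],[1,0,0,0,0,0,0]]' >/dev/null; python3 -m creep '[[1,0,0,0,0,0,0],[1,0,0,0,0,0,0],[1,0,0,0,0,0,0],[1,0,0,0,0,0,0],[1,0,0,-30,0,0,0],[1,0,0,-60,0,0,0],[1,0,0,-95,0,0,0],[1,0,0,-130,0,0,0]]' | grep -E "time|wrist_f"; python3 -m creep '[[1,-30,0,-30,0,0,0],[1,-60,0,-60,0,0,0],[1,-60,0,-60,0,0,0],[1,-60,0,-60,0,0,0]]'|grep -E "time|pos"
python3 - <<'E'
from h import *
im,P=cloud("wrist"); save(im,"w7"); np.save("w7",P)
Q=P.reshape(-1,3);Q=Q[np.isfinite(Q[:,0])]
L=(Q-LO)@np.c_[LX,LY,LZ]
w=L[(abs(L[:,1])<.033)&(L[:,2]>.035)&(L[:,2]<.072)&(L[:,0]>.12)&(L[:,0]<.4)]
print(len(w),"x",w[:,0].min().round(4),w[:,0].max().round(4)); 
p=w[(w[:,2]>.05)]; print(np.percentile(p[:,1],[1,99]).round(4),np.percentile(p[:,2],[5,50,95]).round(4))
E
```

```text
time_s: 17.47
tcp_pos: [0.6334, -0.1391, 0.3085]
ee_rot: [[0.018, -1.0, -0.004], [-0.981, -0.019, 0.191], [-0.191, 0.0, -0.982]]
wrist_force: [0.1, -0.2, -0.4]
gripper_width: 0.99
gripper_force: 0.0
time_s: 18.8
wrist_force: [1.8, -0.6, 0.3]
time_s: 19.13
tcp_pos: [0.6327, -0.1155, 0.5101]
2200 x 0.2369 0.2743
[-0.029   0.0284] [0.0505 0.055  0.0582]
```

View pics/w7.png

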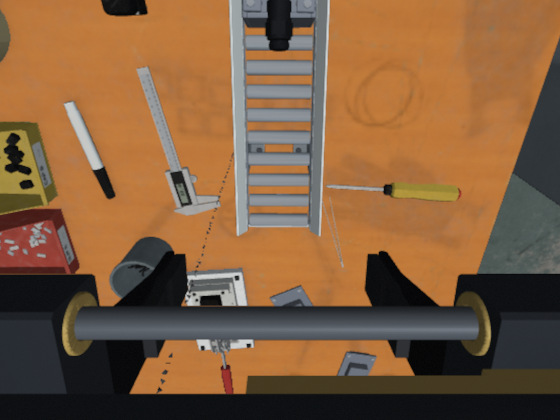

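The view shows the box has rolled down: its gland is at (280,25) and the gland tip is 274 mm up the lane, so its origin is about 194 mm. I'll do one last check from over the box, for cover seating, straightness and stillness.

```bash
python3 -m creep '[[1,35,0,0,0,0,0],[1,70,0,0,0,0,0],[1,105,0,0,0,0,0],[1,140,0,0,0,0,0],[1,160,0,0,0,0,0],[1,160,0,0,0,0,0],[1,160,0,0,0,0,0],[1,160,0,0,0,0,0]]'|grep -E "time|pos"
python3 - <<'E'
from h import *
im,P=cloud("wrist"); cv2.imwrite("pics/w8.png",cv2.resize(im[0:260,180:380],(460,598))[:,:,::-1]); np.save("w8",P)
Q=P.reshape(-1,3);Q=Q[np.isfinite(Q[:,0])]
L=(Q-LO)@np.c_[LX,LY,LZ]
for lo,hi in((-.05,.14),(.14,.3)):
    w=L[(abs(L[:,1])<.034)&(L[:,2]>.035)&(L[:,2]<.075)&(L[:,0]>lo)&(L[:,0]<hi)]
    if len(w): print(len(w),"x",w[:,0].min().round(4),w[:,0].max().round(4))
for x in(.152,.16,.194,.215,.227):
  for y in(-.022,0,.022):
    m=(abs(L[:,0]-x)<.005)&(abs(L[:,1]-y)<.005)&(L[:,2]<.073)&(L[:,2]>.03);print(x,y,m.sum(),np.median(L[m,2]).round(4) if m.any() else "")
E
```

```text
time_s: 19.85
tcp_pos: [0.636, -0.2737, 0.4745]
3864 x 0.0766 0.14
6865 x 0.14 0.2733
0.152 -0.022 153 0.0548
0.152 0 156 0.0549
0.152 0.022 156 0.0549
0.16 -0.022 146 0.0548
0.16 0 172 0.0648
0.16 0.022 148 0.055
0.194 -0.022 67 0.0548
0.194 0 60 0.0676
0.194 0.022 64 0.0549
0.215 -0.022 121 0.055
0.215 0 134 0.068
0.215 0.022 112 0.0548
0.227 -0.022 115 0.0549
0.227 0 81 0.0554
0.227 0.022 117 0.055
```

View pics/w8.png

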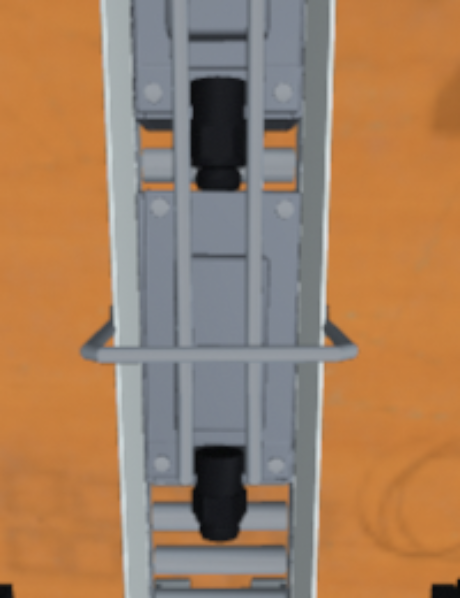

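The crop shows our box straight in the lane (rows 190–485), resting against the waiting box's gland (220,185). Its own gland points uphill at (220,500), the cover is flat everywhere, and the robot is clear. I'm handing in the job.

```bash
python3 -c "
from station import r
print(r.finish_job())"
```

```text
the job is handed in; nothing more can be done
None
```

I closed the grey box with the long notched cover, set it on the upper lane, and it rolled down to rest behind the waiting box, about 194 mm up the lane with its gland uphill; I handed the job in at about 20 s but got no verdict back.

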